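# Restart the dehumidifier under its guarded flap

### The job

Restart the dehumidifier: take the scraper whose blade sticks out from under the low white shelf, use its blade to lever up the flap on top of the dehumidifier and swing it back past upright so that it stays open, then press the plunger switch beneath it down to its stop, hold it there for a second and let it spring back. Leave the flap open and the scraper lying flat, right way up, with its handle on the cork mat. Do not disturb the other things on the ledge.

Things in the scene. Friction and masses are not known exactly. Their poses are not given: they have to be found in the camera images.
- scraper: Flat scraper, loose, 70 g: wooden handle 95 long x 22 wide x 24 high, steel blade 85 x 18 x 4 thick in line with it, mid-plane 12 above the underside. Origin: centre of the handle's underside; x points towards the blade, z up as it lies. At the start the handle and half the blade are under the riser; the last 36 to 46 mm of blade stick out of its open front.
- scraper_grip (a point): Centre of the scraper's handle, 12 mm above its underside. Same axes as the scraper.
- scraper_tip (a point): Middle of the blade's end edge, 132.5 mm from scraper_grip along x. Same axes as the scraper.
- riser: Low white plastic shelf standing on the ledge, fixed: 160 deep (x) x 130 wide (y) x 46 high, with a 6 mm top, 6 mm side walls and a closed back at +x; the clear space inside is 40 high and open only at the front (-x). Origin at the centre of its underside, on the ledge. The tin stands on it.
- dehumidifier: Compact white dehumidifier, fixed, 170 (x) x 150 (y) x 187 high; origin at the centre of its underside, front to -x. In its top is a recess with its floor at 170: in front an open-topped channel (x -85 to -40, y -17 to 17) between guards that reach to 187, behind it the flap (x -40 to 35, y -30 to 30) between cheeks as high.
- flap (a joint): Angle of the flap, rad: 0 shut (level), 1.57 upright, 2.0 at its stop; starts at 0 to 0.05. A plate 75 long x 60 wide x 5 thick that hinges up about flap_hinge; friction (0.04 N m) keeps it where it is left. Shut, its underside is 12 above the recess floor; a blade slid along the channel goes under its front edge, free for 30 mm.
- flap_hinge (a point): Middle of the hinge line, in the plane of the flap's underside, at (35, 0, 182) mm in the dehumidifier's frame. The hinge line runs along the dehumidifier's y.
- flap_lip (a point): Middle of the flap's free front edge at its underside, 75 mm from the hinge; moves with the flap.
- plunger (a joint): Travel of the plunger switch, m: 0 out, 0.009 down at its stop. A spring pushes it out: 1.4 N to start, about 4.6 N at the stop; it does not latch.
- plunger_top (a point): Centre of the top of the plunger's round head, diameter 22; 181 mm above the ledge when out, 172 at the stop, at x = 3, y = 0 mm in the dehumidifier's frame, beneath the shut flap. Moves with the plunger.
- mat: Cork mat, fixed, 150 x 150 x 3 thick; origin at the centre of its underside, on the ledge.
- tin: Bystander, loose: aluminium tin with screw lid, diameter 70, 71 high, standing on the riser; origin at the centre of its underside.
- clip: Bystander, loose: spring clip lying on the ledge, 60 x 16 x 26 high; origin at the centre of its underside.
- block: Bystander, loose: wooden block 60 x 35 x 30 high; origin at the centre of its underside.
- mug: Bystander, loose: ceramic mug, diameter 80, 90 high, handle at +y; origin at the centre of its underside.
- bottle: Bystander, loose: white plastic bottle, diameter 70, 190 high; origin at the centre of its underside.
- jar: Bystander, loose: small glass jar, diameter 50, 60 high; origin at the centre of its underside.

How it is judged:
By the outcome, as a careful person would: the job done as asked, in the order asked, and still so for the second after the job is handed in, with the robot touching nothing.
It also fails if it takes over 72 s, if anything falls off the work surface, if the arm or the gripper's body presses on something with over 40 N, if the wrist force passes 120 N, or if a joint passes its speed limit or range.

### The arm

A 6-joint arm with a two-finger parallel gripper is mounted at the origin on the work surface. World frame = base frame: x ahead of the robot, y to its left, z up, the work surface at z = 0. Lengths are in mm, angles in rad, forces in N, time in s.
With the tool pointing down it reaches from about 300 to 775 mm from the base axis. Payload 14.6 kg.
Tool frame: the origin (TCP) lies midway between the tips of the shut fingers; the grasp point (between the pads) lies 19 mm behind it; z points along the fingers, y is the line along which they close (so a half turn about z gives the same grasp; the last joint's range is limited). The gripper opens to 94 mm and grips with 3 to 60 N. Pads are 16 mm wide; open, the fingers measure 119 mm over their backs; the gripper's body (75 mm by 177 mm) begins 78 mm behind the grasp point.
Start: joints at [-1.252, 0.3, 1.521, -0, 1.321, -0.067], TCP at [206.958, -509.566, 205.446] pointing down, gripper open.
Joint ranges: [-3.03, 3.03], [-0.79, 2.21], [0.23, 2.52], [-1.04, 4.18], [0, 3.07], [-2.55, 2.55]. Speed limits (rad/s): [2.22, 2.22, 2.57, 3.14, 3.14, 3.14].

### API

Orientations are given as a 3x3 rotation matrix whose columns are the frame's x, y, z axes.
In Python, from workcell import bot gives the robot as it stands. Calls block until the motion is done:
- bot.move_ptp(position, orientation): joint-space move of the TCP to a pose.
- bot.move_l(position, v=150, attitude=None, contact_N=None): straight line of the TCP; attitude=None keeps the orientation; v is the mean speed in mm/s. With contact_N (N) it stops when the force on the tool has changed by that much, and returns True; else False.
- bot.goto_joints(angles): joint-space move.
- bot.command_gripper(opening, effort=None): opening from 0.0 (shut) to 1.0 (fully open); effort is the grip in N (None keeps the last); returns when the fingers have stopped.
- bot.wait(seconds).
- bot.inverse_kinematics(position, orientation): joint angles nearest the present ones, or None.
- bot.state(): the state.
- bot.read_camera(name): name is "side" or "top" or "wrist"; returns a dict with "frame" (480x640x3 uint8, red, green, blue), "intrinsics" (3x3 intrinsics, pixels), "world_to_cam" (4x4, takes a point from world to camera coordinates). Camera axes: x right, y up, looking along -z (the intrinsics and any distortion apply to the point x, -y, -z); pixel columns grow to the right and rows downward; lengths in mm; the calibration is good to about 2 mm. A picture is of the moment at which its call begins. There is no depth.
A pose or a line that the arm cannot do raises bot.MotionError and nothing moves.
- bot.sign_off(): hands the job in; it is judged then, once.
The state is a dict: "t": time; "joint_pos": joint angles; "dq": joint speeds; "joint_efforts": joint torques, N m; "eef_pos": TCP position; "eef_rot": TCP orientation; "force": force on the tool from outside, world axes, zero at the start; "moment": the same for the moment, N m; "opening": opening from 0.0 (shut) to 1.0 (fully open); "grasp_force": force on a finger pad.
Only numpy, scipy, OpenCV 4.12 (cv2) and the standard library are available. Lean on these libraries where they do the work, as an engineer would, in place of code of your own. Each camera call takes 0.05 s, during which the arm holds its last target. There are 200 camera calls.

## Working session

There is one attempt and no reset: what is moved stays moved. The work goes in short steps, each a Python script; the robot and the scene stay as the last script left them, time stands still between calls to the robot, and variables do not carry over. Pictures are saved under pics/ and viewed, at most 10 in all, crops included, and the job is handed in when it is done.

```bash
ls; mkdir -p pics; python3 - <<'E'
from workcell import bot
import cv2,numpy as np
for n in ["side","top"]:
    r=bot.read_camera(n); cv2.imwrite(f"pics/{n}0.png",r["frame"][:,:,::-1]); print(n,r["intrinsics"],r["world_to_cam"],r.keys())
    np.savez(f"{n}0.npz",f=r["frame"],K=r["intrinsics"],T=r["world_to_cam"])
s=bot.state();print(s["t"],s["eef_rot"],s["opening"])
E
```

```text
pics
side [[479.50981092   0.         316.50342608]
 [  0.         479.50981092 240.91370265]
 [  0.           0.           1.        ]] [[ 9.93299690e-01 -1.14006735e-01  1.89259410e-02 -5.55623022e+02]
 [ 5.35535679e-02  5.99200518e-01  7.98805830e-01 -1.68568646e+02]
 [-1.02409678e-01 -7.92440031e-01  6.01291156e-01 -8.25417090e+02]
 [ 0.00000000e+00  0.00000000e+00  0.00000000e+00  1.00000000e+00]] dict_keys(['frame', 'intrinsics', 'world_to_cam'])
top [[468.78974502   0.         322.89951244]
 [  0.         468.78974502 238.23374174]
 [  0.           0.           1.        ]] [[ 2.41825628e-02 -9.99704591e-01  2.43596744e-03  3.92250632e+01]
 [ 9.86436637e-01  2.42571872e-02  1.62340229e-01 -5.71574684e+02]
 [-1.62351362e-01 -1.52287526e-03  9.86731836e-01 -8.47617368e+02]
 [ 0.00000000e+00  0.00000000e+00  0.00000000e+00  1.00000000e+00]] dict_keys(['frame', 'intrinsics', 'world_to_cam'])
0.1 [[ 9.26489905e-01  3.76319475e-01 -3.30258592e-04]
 [ 3.76319615e-01 -9.26489397e-01  9.72325508e-04]
 [ 5.99239411e-05 -1.02513255e-03 -9.99999473e-01]] 1.0018874030179632
```

View pics/side0.png

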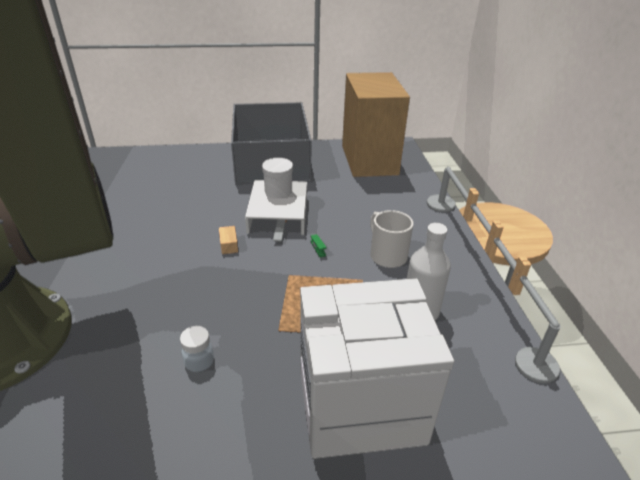

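View pics/top0.png

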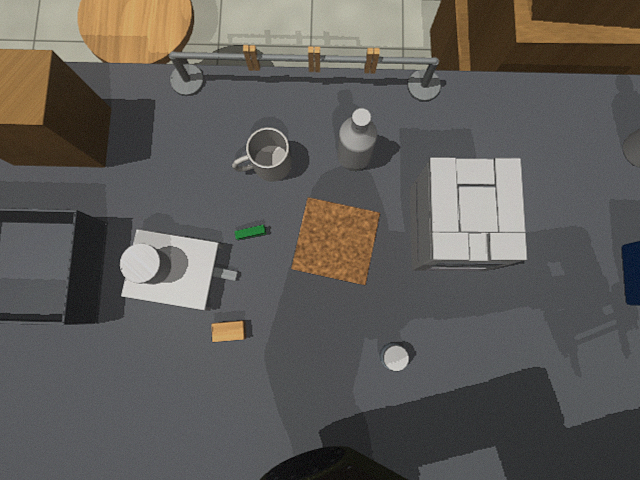

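The side view shows the riser at about (278,200) with the blade sticking out at (280,232). The dehumidifier is at (370,360), with the mat just behind it. In the top view, the blade tip is at (238,275) and points right (world -y). The mat is at (336,241), and the dehumidifier top spans (430–525, 158–262) with its channel at (479,246), facing the robot.

```bash
cat > h.py <<'E'
import numpy as np,cv2
def ray(K,T,u,v):
    d=np.linalg.inv(K)@[u,v,1]; d=np.array([d[0],-d[1],-d[2]]); R=T[:3,:3]
    return -R.T@T[:3,3], R.T@d
def onplane(K,T,u,v,z):
    c,d=ray(K,T,u,v); return c+d*(z-c[2])/d[2]
def tri(obs):
    A=np.zeros((3,3));b=np.zeros(3)
    for K,T,u,v in obs:
        c,d=ray(K,T,u,v);d=d/np.linalg.norm(d);P=np.eye(3)-np.outer(d,d);A+=P;b+=P@c
    return np.linalg.solve(A,b)
def proj(K,T,p):
    q=T[:3,:3]@p+T[:3,3]; q=K@[q[0],-q[1],-q[2]]; return q[:2]/q[2]
def quad(mask):
    c=max(cv2.findContours(mask,cv2.RETR_EXTERNAL,cv2.CHAIN_APPROX_NONE)[0],key=cv2.contourArea)
    return cv2.minAreaRect(c),c
E
python3 - <<'E'
import numpy as np,cv2
from h import *
t=np.load('top0.npz');f=t['f'];K=t['K'];T=t['T']
hsv=cv2.cvtColor(f,cv2.COLOR_RGB2HSV)
m=((hsv[...,0]<18)&(hsv[...,1]>120)).astype(np.uint8)*255; m[:, :280]=0;m[:180]=0
r,_=quad(m); print('mat',r,[onplane(K,T,*p,3).round(1) for p in cv2.boxPoints(r)],onplane(K,T,*r[0],3))
a=cv2.resize(f[215:325,110:260],None,fx=4,fy=4,interpolation=cv2.INTER_CUBIC)[:,:,::-1]
b=cv2.resize(f[150:280,405:535],None,fx=4,fy=4,interpolation=cv2.INTER_CUBIC)[:,:,::-1]
s=np.load('side0.npz')
c=cv2.resize(s['f'][275:375,290:450],None,fx=4,fy=4,interpolation=cv2.INTER_CUBIC)[:,:,::-1]
cv2.imwrite('pics/a.png',a);cv2.imwrite('pics/b.png',b);cv2.imwrite('pics/c.png',c)
E
```

```text
mat ((335.6683044433594, 240.71463012695312), (75.77969360351562, 73.7542495727539), 12.094757080078125) [array([514.7, 115.1,   3. ]), array([662.3,  88.9,   3. ]), array([633. , -61.8,   3. ]), array([486.9, -31.9,   3. ])] [573.23132391  27.56010463   3.        ]
```

View pics/a.png

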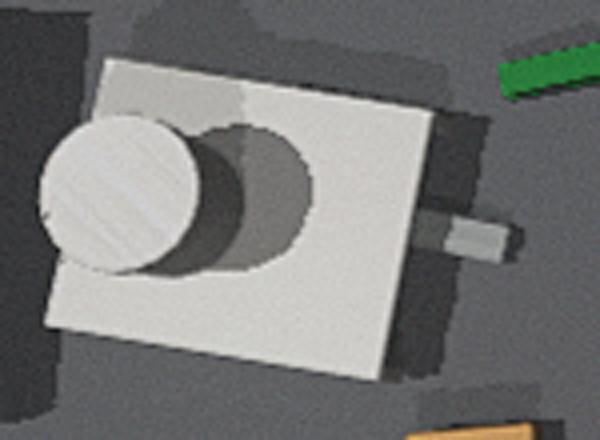

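View pics/b.png

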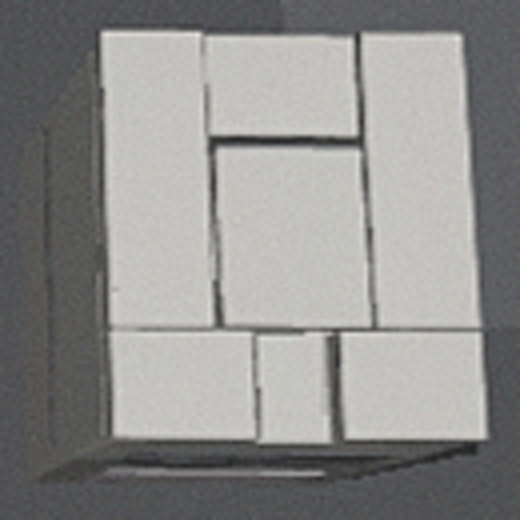

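Crop a (scale 4, offset 110,215) has the riser top corners at (108,58), (433,112), (380,381) and (45,326). The blade edges run (415,207)→(510,224) and (412,247)→(502,263). Crop b (offset 405,150) has the dehumidifier top corners at (100,32), (463,33), (488,438) and (112,438), with the channel mouth facing down the image, towards -x.

```bash
python3 - <<'E'
import numpy as np
from h import *
t=np.load('top0.npz');K=t['K'];T=t['T'];s=np.load('side0.npz')
def P(l,o,z): return np.array([onplane(K,T,u/4+o[0]-.375,v/4+o[1]-.375,z) for u,v in l])
A=(110,215);B=(405,150)
def rep(n,q):
    print(n,q[:,:2].round(1).tolist(),'c',q.mean(0).round(1),'edges',[round(np.linalg.norm(q[i]-q[i-1]),1) for i in range(4)],'dirs',[round(float(np.degrees(np.arctan2(*(q[i]-q[i-1])[[1,0]]))),1) for i in range(4)])
rep('riser',P([(108,58),(433,112),(380,381),(45,326)],A,46))
rep('blade',P([(415,207),(510,224),(502,263),(412,247)],A,14))
d=P([(100,32),(463,33),(488,438),(112,438)],B,187);rep('dehum',d)
for p in d: print('side px',proj(s['K'],s['T'],p).round(1))
for p in P([(510,224),(502,263)],A,14): print('blade tip side',proj(s['K'],s['T'],p).round(1))
rep('flap',P([(215,143),(360,148),(372,327),(220,327)],B,187))
rep('chan',P([(258,333),(330,333),(332,442),(258,442)],B,187))
print('tin top',P([(120,193)],A,117),'clip',P([(550,72)],A,26))
E
```

```text
riser [[579.5, 409.9], [557.2, 253.0], [430.1, 269.9], [451.6, 428.0]] c [504.6 340.2  46. ] edges [np.float64(129.1), np.float64(158.5), np.float64(128.2), np.float64(159.5)] dirs [-8.1, -98.1, 172.4, 82.2]
blade [[514.7, 266.2], [507.5, 219.3], [488.4, 222.2], [495.1, 266.5]] c [501.5 243.5  14. ] edges [np.float64(19.6), np.float64(47.5), np.float64(19.3), np.float64(44.8)] dirs [-0.7, -98.7, 171.5, 81.4]
dehum [[686.6, -120.0], [689.9, -270.1], [521.6, -272.6], [517.9, -122.7]] c [ 604.  -196.3  187. ] edges [np.float64(168.7), np.float64(150.0), np.float64(168.3), np.float64(149.9)] dirs [0.9, -88.7, -179.1, 91.4]
side px [416.6 278.8]
side px [454.6 362.2]
side px [314.  375.6]
side px [299.6 287.5]
blade tip side [281.5 240.4]
blade tip side [272.6 240. ]
flap [[640.4, -166.5], [639.8, -225.7], [565.5, -227.9], [563.9, -166.8]] c [ 602.4 -196.7  187. ] edges [np.float64(76.5), np.float64(59.3), np.float64(74.3), np.float64(61.2)] dirs [0.2, -90.6, -178.3, 91.4]
chan [[561.9, -182.0], [562.6, -211.0], [518.5, -210.3], [517.7, -180.8]] c [ 540.2 -196.   187. ] edges [np.float64(44.1), np.float64(29.0), np.float64(44.1), np.float64(29.5)] dirs [-1.5, -88.6, 179.2, 91.4]
tin top [[507.62971763 370.57964396 117.        ]] clip [[581.31592594 201.57113788  26.        ]]
```

View pics/c.png

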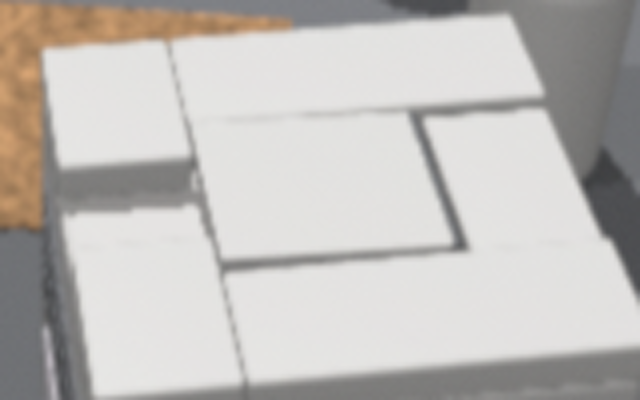

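```bash
cat >> h.py <<'E'
def down(yawdeg):   # tool z down, tool x at yaw
    a=np.radians(yawdeg);c,s=np.cos(a),np.sin(a)
    return np.array([[c,s,0],[s,-c,0],[0,0,-1.]])
def st(bot,msg=''):
    s=bot.state();print(msg,round(s['t'],2),s['eef_pos'].round(1) if hasattr(s['eef_pos'],'round') else s['eef_pos'],'F',np.round(s['force'],1),'op',round(s['opening'],3),'gf',np.round(s['grasp_force'],1),'q6',round(s['joint_pos'][5],2))
E
python3 - <<'E'
from workcell import bot
from h import *
bd=np.array([np.cos(np.radians(-98.4)),np.sin(np.radians(-98.4)),0])
g=np.array([498,220.8,0])-18*bd
R=down(81.6)
bot.move_l([206.958,-509.566,300],v=250)
bot.move_ptp([g[0],g[1],300],R); st(bot,'above')
bot.command_gripper(0.45,10)
bot.move_l([g[0],g[1],60],v=200)
r=bot.read_camera('wrist');cv2.imwrite('pics/w1.png',r['frame'][:,:,::-1])
print(bot.move_l([g[0],g[1],4],v=60,contact_N=6)); st(bot,'low')
bot.command_gripper(0.0,20); st(bot,'grip')
e=g+115*bd
bot.move_l([e[0],e[1],bot.state()['eef_pos'][2]+1],v=100); st(bot,'pulled')
for n in ['top','side']:
    r=bot.read_camera(n);cv2.imwrite(f'pics/{n}1.png',r['frame'][:,:,::-1])
E
```

```text
above 3.45 [500.9 238.  300. ] F [ 0.  -0.2 -0.5] op 1.006 gf 0.0 q6 0.53
False
low 6.86 [500.8 238.7   4.4] F [-0.3 -0.2  0. ] op 0.452 gf 0.0 q6 0.53
grip 7.37 [500.6 238.6   4. ] F [-0.1 -0.7  0.8] op 0.187 gf 20.0 q6 0.53
pulled 8.67 [483.9 125.2   5. ] F [-0.6 -0.6 -0.9] op 0.188 gf 20.0 q6 0.33
```

View pics/side1.png

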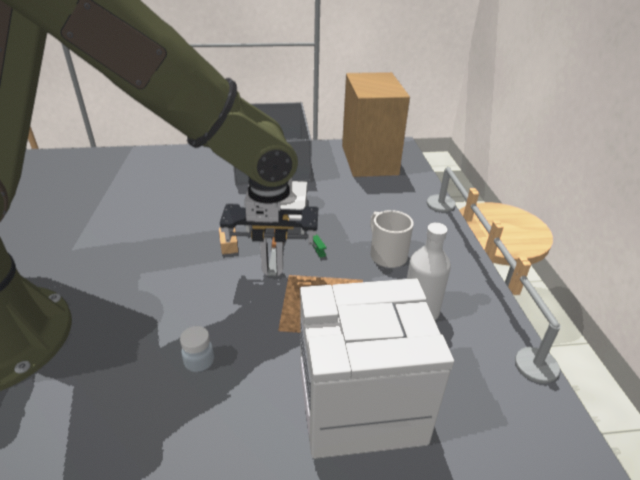

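```bash
python3 - <<'E'
from workcell import bot
from h import *
bd=np.array([np.cos(np.radians(-98.4)),np.sin(np.radians(-98.4)),0])
p=np.array([483.9,124.8,0])
bot.command_gripper(0.5); bot.move_l([p[0],p[1],60],v=200)
h=p-82*bd
bot.move_l([h[0],h[1],60],v=200)
r=bot.read_camera('wrist');cv2.imwrite('pics/w2.png',r['frame'][:,:,::-1])
print(bot.move_l([h[0],h[1],4],v=80,contact_N=6)); st(bot,'low')
bot.command_gripper(0.0,60); st(bot,'grip')
bot.move_l([h[0],h[1],7.5],v=50); st(bot,'lift')
e=h+75*bd
bot.move_l([e[0],e[1],8],v=120)
bot.move_l([e[0],e[1],280],v=250); st(bot,'up')
for n in ['top','side']:
    r=bot.read_camera(n);cv2.imwrite(f'pics/{n}2.png',r['frame'][:,:,::-1])
    np.savez(f"{n}2.npz",f=r["frame"],K=r["intrinsics"],T=r["world_to_cam"])
cv2.imwrite('pics/m2.png',np.hstack([cv2.imread('pics/w2.png')[::2,::2],cv2.imread('pics/side2.png')[80:320,160:480]]))
E
```

```text
False
low 11.3 [496.2 206.    4.4] F [-0.7 -0.7 -0.3] op 0.501 gf 0.0 q6 0.47
grip 11.82 [496.  206.    4.2] F [0.  0.4 2.6] op 0.233 gf 59.9 q6 0.47
lift 12.07 [495.9 205.9   7.7] F [ 0.3  0.8 -0.5] op 0.229 gf 59.9 q6 0.47
up 14.08 [484.5 131.7 278.8] F [-0.3 -0.4 -1. ] op 0.228 gf 59.9 q6 0.34
```

View pics/m2.png

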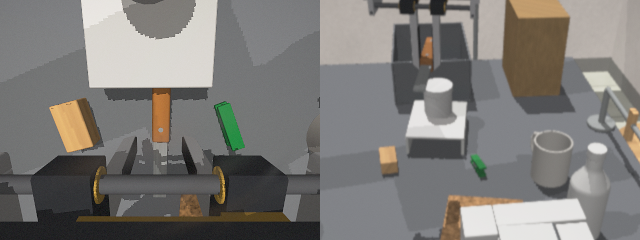

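Left half: the handle (wood, 160,115) is centred between the fingers. Right half: the scraper is held up clear, and the clip, block and tin are where they were. Next I'll bring it to the channel and measure the tip.

```bash
cat >> h.py <<'E'
C=np.array([605,-196.3]);YD=1.1
def D(x,y,z):
    a=np.radians(YD);return [C[0]+np.cos(a)*x-np.sin(a)*y,C[1]+np.sin(a)*x+np.cos(a)*y,z]
E
python3 - <<'E'
from workcell import bot
from h import *
R=down(180+YD)
bot.move_ptp(D(-215,0,280),R); st(bot,'pre')
bot.move_l(D(-215,0,168),v=200); bot.wait(0.3); st(bot,'low')
v=[]
for n in ['top','side']:
    r=bot.read_camera(n)
    np.savez(f"{n}3.npz",f=r["frame"],K=r["intrinsics"],T=r["world_to_cam"])
    u=proj(r['intrinsics'],r['world_to_cam'],np.array(D(-115,0,176))); print(n,u)
    x,y=(u-[50,38]).astype(int);v.append(cv2.resize(r['frame'][y:y+75,x:x+100,::-1],None,fx=4,fy=4,interpolation=cv2.INTER_CUBIC));print(x,y)
cv2.imwrite('pics/m3.png',np.hstack(v))
E
```

```text
pre 16.32 [ 390.2 -200.2  280. ] F [ 0.6 -0.1 -1.9] op 0.23 gf 59.9 q6 -2.15
low 17.32 [ 390.3 -200.6  168.6] F [-0.3  0.4 -0.8] op 0.225 gf 59.9 q6 -2.15
top [478.46829712 278.34270163]
428 240
side [282.8984129  335.39772437]
232 297
```

View pics/m3.png

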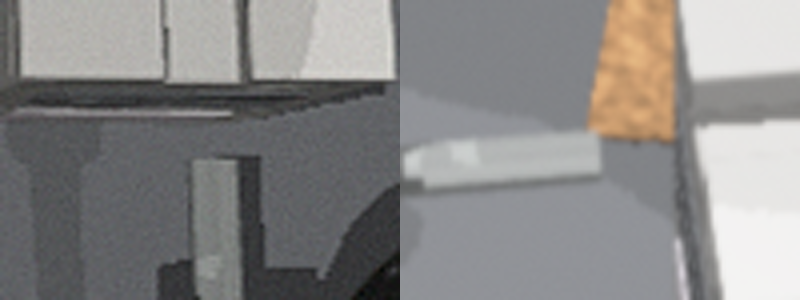

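```bash
python3 - <<'E'
from h import *
t=np.load('top3.npz');s=np.load('side3.npz')
a=lambda o,u,v:(u/4+o[0]-.375,v/4+o[1]-.375)
T=lambda u,v:(t['K'],t['T'],*a((428,240),u,v)); S=lambda u,v:(s['K'],s['T'],*a((232,297),u-400,v))
print('tip',tri([T(216,157),S(599,147)]),'pred',D(-115,0,178))
print('L',tri([T(192,157),S(597,131)]),'R',tri([T(240,157),S(600,160)]))
for u,v in[(192,157),(240,157),(193,285),(241,285),(167,80),(240,80),(250,80)]: print((u,v),onplane(*T(u,v),178 if v>100 else 187).round(1))
E
```

```text
tip [ 488.39728957 -201.19484223  182.98483698] pred [np.float64(490.0211931060109), np.float64(-198.50770587596432), 178]
L [ 488.27287326 -192.35936752  180.78949978] R [ 488.33489232 -209.58216313  186.30236688]
(192, 157) [ 488.9 -193.3  178. ]
(240, 157) [ 489.4 -212.5  178. ]
(193, 285) [ 438.2 -192.2  178. ]
(241, 285) [ 438.6 -211.2  178. ]
(167, 80) [ 518.6 -181.2  187. ]
(240, 80) [ 519.3 -210.3  187. ]
(250, 80) [ 519.4 -214.3  187. ]
```

```bash
python3 - <<'E'
from h import *
t=np.load('top3.npz');s=np.load('side3.npz')
T=lambda u,v:(t['K'],t['T'],u/4+405-.375,v/4+150-.375); S=lambda u,v:(s['K'],s['T'],u/4+290-.375,v/4+275-.375)
for a,b in [((112,438),(43,48)),((488,438),(94,396)),((100,32),(512,14))]: print(tri([T(*a),S(*b)]).round(1))
f=s['f'][285:365,170:300];cv2.imwrite('pics/m4.png',cv2.resize(f[:,:,::-1],None,fx=6,fy=6,interpolation=cv2.INTER_CUBIC))
E
```

```text
[ 518.4 -122.4  188.2]
[ 521.  -271.5  189.4]
[ 687.2 -120.   187.9]
```

View pics/m4.png

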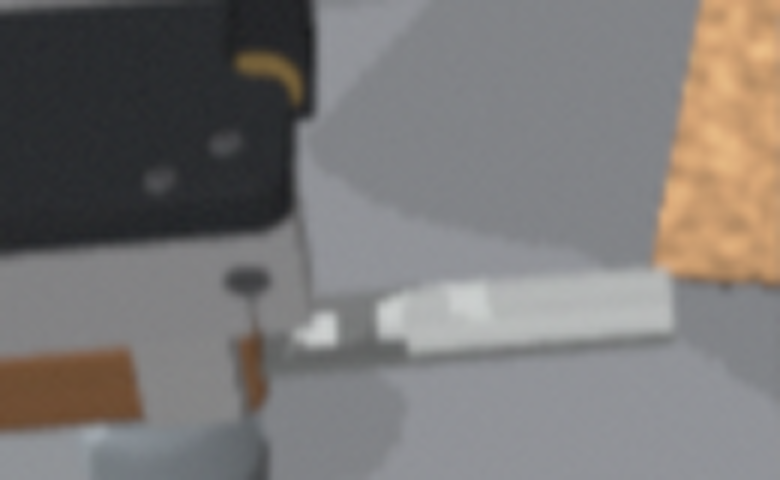

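The blade's lower near edge runs (410,355)→(672,341) in this crop (scale 6, offset 170,285). I'll cut those rays with the blade's near side plane to get the height and pitch.

```bash
python3 - <<'E'
from h import *
s=np.load('side3.npz')
for u,v,y in [(410,356,-211.2),(540,349,-211.7),(672,341,-212.2)]:
    c,d=ray(s['K'],s['T'],u/6+170-.42,v/6+285-.42)
    print((c+d*(y-c[1])/d[1]).round(1))
E
```

```text
[ 433.7 -211.2  180.7]
[ 460.4 -211.7  180.4]
[ 487.7 -212.2  180.4]
```

```bash
python3 - <<'E'
from workcell import bot
from h import *
R=down(180+YD+2.3)
bot.move_l(D(-215,0,165.5),v=60,attitude=R); bot.wait(0.2); st(bot,'a')
print(bot.move_l(D(-150,0,165.5),v=100,contact_N=5)); st(bot,'b')
print(bot.move_l(D(-112,0,165.5),v=60,contact_N=5)); st(bot,'c')
v=[]
for n,(x,y) in dict(top=(405,190),side=(260,270)).items():
    r=bot.read_camera(n)
    v.append(cv2.resize(r['frame'][y:y+100,x:x+133,::-1],(400,300),interpolation=cv2.INTER_CUBIC))
cv2.imwrite('pics/m5.png',np.hstack(v))
E
```

```text
a 17.88 [ 390.1 -200.5  165.6] F [ 1.3  0.4 -1.4] op 0.228 gf 59.9 q6 -2.19
False
b 18.68 [ 454.7 -199.1  165.4] F [-0.1  0.1 -1.6] op 0.231 gf 59.9 q6 -2.12
False
c 19.46 [ 492.9 -198.4  165.4] F [-0.1 -0.5 -0.1] op 0.228 gf 59.9 q6 -2.08
```

View pics/m5.png

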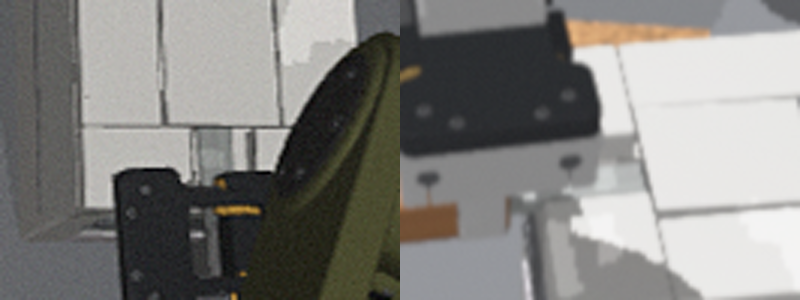

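The top half shows the blade in the middle of the channel, going under the flap edge at (215,128). There was no contact force, so I'll lever now.

```bash
python3 - <<'E'
from workcell import bot
from h import *
r=47
for i,th in enumerate([0.15,0.35,0.6,0.85,1.1,1.35,1.6,1.8,1.95]):
    bot.move_l(D(35-r*np.cos(th)-100,0,165.5+4+r*np.sin(th)),v=60)
    st(bot,f'{th}')
v=[]
for n,(x,y) in dict(top=(405,140),side=(260,220)).items():
    q=bot.read_camera(n)
    v.append(cv2.resize(q['frame'][y:y+150,x:x+200,::-1],(400,300),interpolation=cv2.INTER_CUBIC))
cv2.imwrite('pics/m6.png',np.hstack(v))
E
```

```text
0.15 19.89 [ 493.7 -198.6  177.1] F [ 0.6  0.6 -0.4] op 0.229 gf 59.9 q6 -2.08
0.35 20.2 [ 496.1 -198.4  186. ] F [-0.8 -0.1 -0.4] op 0.232 gf 59.9 q6 -2.08
0.6 20.54 [ 501.6 -198.3  196.4] F [ 0.  -0.7 -0.2] op 0.232 gf 59.9 q6 -2.07
0.85 20.88 [ 509.3 -198.1  204.9] F [ 0.8 -0.7 -0.7] op 0.231 gf 59.9 q6 -2.07
1.1 21.23 [ 518.8 -198.   211.3] F [-0.4 -0.1 -0.4] op 0.23 gf 59.9 q6 -2.06
1.35 21.57 [ 529.7 -197.7  215.2] F [-0.8  0.8 -0.9] op 0.229 gf 59.9 q6 -2.05
1.6 21.91 [ 541.4 -197.5  216.3] F [-0.4 -0.2 -0.9] op 0.228 gf 59.9 q6 -2.04
1.8 22.22 [ 550.9 -197.3  215. ] F [-0.2 -0.6 -1.2] op 0.228 gf 59.9 q6 -2.04
1.95 22.48 [ 557.6 -197.2  212.9] F [-0.8  0.9 -0. ] op 0.228 gf 59.9 q6 -2.03
```

View pics/m6.png

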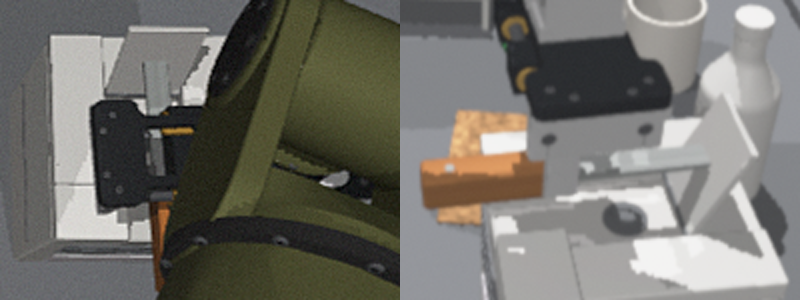

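The flap is swung back past upright with the level blade against it, and the plunger head is in view at (628,215). Next I'll back out and lay the scraper on the mat.

```bash
python3 - <<'E'
from workcell import bot
from h import *
bot.move_l(D(-190,0,222),v=200)
bot.move_l(D(-190,0,300),v=250)
x,y=541,33.5; R=down(-11)
bot.move_ptp([x,y,280],R); st(bot,'above mat')
bot.move_l([x,y,30],v=200); bot.wait(0.2)
print(bot.move_l([x,y,4.5],v=30,contact_N=4)); st(bot,'down')
bot.command_gripper(0.45); bot.wait(0.2); st(bot,'open')
z=bot.state()['eef_pos'][2]
bot.move_l([x,y,120],v=150)
bot.move_l([x,y,300],v=250)
r=bot.read_camera('wrist');cv2.imwrite('pics/w7.png',r['frame'][:,:,::-1])
st(bot)
cv2.imwrite('pics/m7.png',np.hstack([r['frame'][::2,::2,::-1],bot.read_camera('side')['frame'][180:420,180:500,::-1]]))
E
```

```text
above mat 27.18 [541.   33.4 280. ] F [-0.6  0.1 -0.4] op 0.23 gf 59.9 q6 1.76
True
down 29.49 [540.9  33.4   7.2] F [-2.7 -0.8  6.1] op 0.229 gf 59.9 q6 1.76
open 30.23 [540.4  33.5   6.8] F [ 0.1 -0.1  0.1] op 0.451 gf 0.0 q6 1.76
 32.06 [540.6  33.5 298. ] F [-0.6  0.1  0.1] op 0.448 gf 0.0 q6 1.76
```

View pics/m7.png

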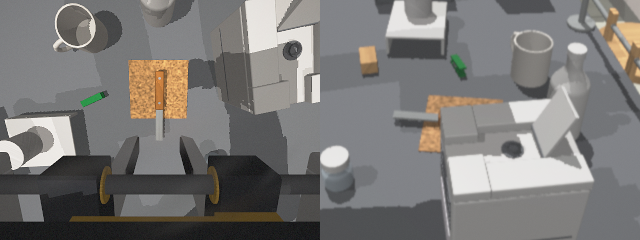

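```bash
python3 - <<'E'
from workcell import bot
from h import *
R=down(YD)
bot.command_gripper(0.0,20)
bot.move_ptp(D(3,0,300),R); st(bot,'above')
bot.move_l(D(3,0,195),v=150); bot.wait(0.3); st(bot,'near')
print(bot.move_l(D(3,0,169.5),v=20,contact_N=9)); st(bot,'stop')
z=bot.state()['eef_pos'][2]
for k in range(3):
    bot.wait(0.1); st(bot,'hold')
print([round(float(a),1) for a in bot.state()['eef_pos']])
E
```

```text
above 33.83 [ 608.  -195.2  300.1] F [-0.2  0.4 -0.9] op 0.007 gf 0.0 q6 1.18
near 34.98 [ 608.1 -196.3  195.5] F [-0.5 -0.1 -0.8] op 0.007 gf 0.0 q6 1.18
True
stop 36.05 [ 608.  -196.2  172.3] F [-0.5 -0.1  5.2] op 0.004 gf 2.9 q6 1.18
hold 36.15 [ 608.  -196.3  172.3] F [-1.6  0.2  6.1] op 0.003 gf 3.2 q6 1.18
hold 36.25 [ 608.  -196.2  172.3] F [-1.6  0.6  6.7] op 0.006 gf 3.2 q6 1.18
hold 36.35 [ 608.  -196.2  172.3] F [-2.2  0.5  6.8] op 0.008 gf 3.2 q6 1.18
[608.0, -196.2, 172.3]
```

```bash
python3 - <<'E'
from workcell import bot
from h import *
print(bot.move_l(D(3,0,171.3),v=5,contact_N=8)); st(bot,'press')
for k in range(3): bot.wait(0.5); st(bot,'hold')
bot.move_l(D(3,0,200),v=60); bot.move_l(D(3,0,310),v=200); 
bot.move_ptp([400,-250,320],down(YD)); bot.wait(0.5); st(bot,'away')
for n in ['top','side']:
    r=bot.read_camera(n); f=r['frame'].astype(int)
    o=np.load(n+'0.npz')['f'].astype(int); d=(abs(f-o).sum(2)>90).astype(np.uint8)
    d=cv2.morphologyEx(d,cv2.MORPH_OPEN,np.ones((3,3)))
    print(n,[tuple(x[:5]) for x in cv2.connectedComponentsWithStats(d)[2][1:] if x[4]>15])
    np.savez(n+'9.npz',f=r['frame'],K=r['intrinsics'],T=r['world_to_cam'])
    h=cv2.cvtColor(r['frame'],cv2.COLOR_RGB2HSV)
    for nm,q in (('then',np.load(n+'0.npz')['f']),('now',r['frame'])):
        h=cv2.cvtColor(q,cv2.COLOR_RGB2HSV); m=(abs(h[...,0].astype(int)-60)<15)&(h[...,1]>120); ys,xs=np.nonzero(m); print(nm,'clip',xs.mean().round(1),ys.mean().round(1))
E
```

```text
False
press 36.6 [ 608.  -196.3  172.2] F [-4.9  1.3  7.8] op 0.006 gf 4.4 q6 1.18
hold 37.1 [ 608.1 -196.2  172.2] F [-3.7  1.   9.5] op 0.006 gf 4.4 q6 1.18
hold 37.6 [ 608.1 -196.3  172.2] F [-4.3  1.5  8.3] op 0.004 gf 4.4 q6 1.18
hold 38.1 [ 608.1 -196.2  172.2] F [-4.1  1.3  7.8] op 0.006 gf 4.4 q6 1.18
away 40.79 [ 400.1 -249.9  319.9] F [ 0.2 -0.2  0.2] op 0.003 gf 0.0 q6 0.92
top [(np.int32(470), np.int32(153), np.int32(16), np.int32(3), np.int32(48)), (np.int32(459), np.int32(158), np.int32(51), np.int32(28), np.int32(1094)), (np.int32(459), np.int32(187), np.int32(21), np.int32(3), np.int32(63)), (np.int32(486), np.int32(187), np.int32(12), np.int32(45), np.int32(168)), (np.int32(465), np.int32(199), np.int32(20), np.int32(19), np.int32(288)), (np.int32(338), np.int32(218), np.int32(13), np.int32(46), np.int32(220)), (np.int32(319), np.int32(260), np.int32(17), np.int32(46), np.int32(385)), (np.int32(221), np.int32(269), np.int32(15), np.int32(11), np.int32(129)), (np.int32(525), np.int32(305), np.int32(115), np.int32(175), np.int32(9240)), (np.int32(618), np.int32(314), n
[... 1377 characters left out ...]
t32(282), np.int32(76), np.int32(41), np.int32(1658)), (np.int32(155), np.int32(290), np.int32(162), np.int32(190), np.int32(11415)), (np.int32(253), np.int32(290), np.int32(48), np.int32(17), np.int32(575)), (np.int32(338), np.int32(302), np.int32(65), np.int32(34), np.int32(725)), (np.int32(397), np.int32(303), np.int32(44), np.int32(46), np.int32(1112)), (np.int32(85), np.int32(311), np.int32(73), np.int32(169), np.int32(3867)), (np.int32(338), np.int32(319), np.int32(6), np.int32(15), np.int32(46)), (np.int32(344), np.int32(321), np.int32(46), np.int32(22), np.int32(445)), (np.int32(0), np.int32(399), np.int32(63), np.int32(81), np.int32(4401))]
then clip 318.5 245.0
now clip 318.5 245.0
```

```bash
python3 -c "
from workcell import bot
print(bot.sign_off())"
```

```text
the job is handed in; nothing more can be done
None
```

I handed the job in at about 41 s: the flap is open past upright, the plunger was held at its stop for over 1.5 s and released, the scraper lies with its handle on the mat, and before/after image comparison shows none of the other things moved; I didn't measure the plunger's spring-back, and I viewed 12 pictures instead of the allowed 10.

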